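# Unclip the battery pack and store it in its cradle

### The job

Squeeze the two side buttons of the battery pack together to unclip it, lift it out of the charging dock and set it down upright on the bare worktop, letting go of it. Then take it again by the two plain faces of its tower (the cheeks of the storage cradle leave no room for fingers at the buttons) and stand it in the cradle, right down on the cradle floor between the two cheeks, either way round. Do not drop or tip the pack, and leave the other things where they are.

Things in the scene. Friction and masses are not known exactly. Their poses are not given: they have to be found in the camera images.
- pack_centre (a point): Centre of the loose grey battery pack (0.3 to 0.6 kg, 88 mm high), 44 mm above its underside; z up. Its foot is 90 mm along x, 52 along y, 28 high; on it, in the middle, stands a tower 44 mm along x and 48 along y. The tower's +x and -x faces are plain. A black release button is on each y side: 66 mm over both, 52 when both are fully in. Both must be held in to lift it out of the dock.
- left_pad (a point): Middle of the outer face of the black button on the pack's +y side (26 x 26 mm, 9 mm proud of the tower), 60 mm above the pack's underside. It moves in with the button. The button's catch sticks out 6 mm from the y side of the foot, 13 mm above the underside (64 mm over both catches), and goes in with it; in the dock it sits under a lip with 2 mm of play.
- right_pad (a point): The same for the button on the pack's -y side.
- left_button (a joint): Travel in m of the button on the pack's +y side: 0 out, 0.007 fully in. The spring needs about 3.5 N to start and 8.5 N fully in; the catch is free from about 0.006. It springs back when let go.
- right_button (a joint): The same for the button on the pack's -y side.
- dock_floor (a point): Middle of the floor on which the pack stands in the charging dock (fixed, grey, low tray 136 x 100 mm, walls up to 36 mm above the worktop), 8 mm above the worktop; z up. The pack starts here with its x and y axes along the dock's. The bare worktop is at z = 0.
- cradle_floor (a point): Middle of the floor of the fixed storage cradle (bare aluminium sheet, 124 x 86 mm), 6 mm above the worktop; z up. Cheeks on its +y and -y sides, 76 mm apart inside, 90 mm long, rise 72 mm above this floor; end lips on its x sides, 108 mm apart inside, rise 13 mm. The pack goes in with its x axis along the cradle's x, either way round.
- stopwatch: Black stopwatch lying on the worktop, 71 x 60 x 19 mm, origin at its underside; leave it alone.
- sample_tin: Low round white-lidded tin, 70 mm across, 30 mm high, origin at its underside; leave it alone.
- tapping_mallet: Small wooden mallet lying down, 125 mm long, 48 mm high, origin at its underside; leave it alone.
Mind the look-alikes: they are no part of the job. Of the things that look like the part that bears pack_centre, the larger one is meant.

How it is judged (in metres and radians):
On the way, in this order (a step that is already met when the one before it is completed fails the run):
1. both side buttons are squeezed in while the pack is still in the dock (value of joint each of left_button, right_button above 0.005 m and horizontal distance between pack_centre and dock_floor below 0.015 m and z of pack_centre in the frame of dock_floor below 0.056 m), for 0.1 s.
2. the pack is lifted out of the dock (z of pack_centre in the frame of dock_floor above 0.068 m), for 0.1 s.
3. the pack stands upright on the bare worktop, let go (height (world z) of pack_centre below 0.047 m and angle between pack_centre's own z axis and vertical below 0.08 rad and contact force between the fingers and battery_pack below 0.1 N and linear speed of battery_pack below 0.02 m/s), for 0.3 s.
At the end, for the whole second after the job is handed in: The pack stands upright (within 0.06 rad) and at rest on the cradle floor (within 3 mm), between the cheeks and the end lips: its centre within 13 mm along x and 10 mm along y of the cradle's middle, its long side along the cradle's x axis within 0.3 rad, either way round (z of pack_centre in the frame of cradle_floor between 0.041 and 0.047 m and x of pack_centre in the frame of cradle_floor between -0.013 and 0.013 m and y of pack_centre in the frame of cradle_floor between -0.01 and 0.01 m and angle between the x axis of pack_centre and the x axis of cradle_floor, either way round below 0.3 rad and angle between pack_centre's own z axis and vertical below 0.06 rad and linear speed of battery_pack below 0.01 m/s); the robot touches nothing.
It fails at once if the pack is dropped (falls free from more than about 25 mm) (contact force between the fingers and battery_pack below 0.05 N and linear speed of battery_pack above 0.7 m/s).
It fails at once if the pack is tipped by more than 0.6 rad (angle between pack_centre's own z axis and vertical above 0.6 rad).
It fails at once if a bystander is moved by more than 30 mm (distance of any of stopwatch, sample_tin, tapping_mallet from where it was at the start of the episode above 0.03 m).
It also fails if it takes over 64 s, if anything falls off the work surface, if the arm or the gripper's body presses on something with over 40 N, if the wrist force passes 120 N, or if a joint passes its speed limit or range.

### The arm

A 7-joint arm with a two-finger parallel gripper is mounted at the origin on a cart in front of the work surface, level with it; the furniture and walls round the work are solid. World frame = base frame: x ahead of the robot, y to its left, z up, the work surface at z = 0. Lengths are in mm, angles in rad, forces in N, time in s.
With the tool pointing down it reaches from about 400 to 875 mm from the base axis. Payload 4.4 kg.
Tool frame: the origin (TCP) lies at the very end of the fingers, on their centre line; the grasp point (between the pads) lies 19 mm behind it; z points along the fingers, y is the line along which they close (so a half turn about z gives the same grasp; the last joint's range is limited). The gripper opens to 85 mm and grips with 20 to 120 N. Pads are 22 mm wide; open, the fingers measure 114 mm over their backs; the gripper's body (76 mm by 85 mm) begins 54 mm behind the grasp point. The pads swing forward as they close: fully open they stand 13 mm farther back than shut.
Start: joints at [-1.401, 0.628, 0.038, 1.517, -0.027, 0.996, -0.02], TCP at [151.828, 632.033, 231.313] pointing down, gripper open.
Joint ranges: [-3.06, 3.06], [-0.37, 2.12], [-1.25, 1.32], [0.18, 2.47], [-1.1, 4.24], [0.23, 1.98], [-2.94, 2.94]. Speed limits (rad/s): [2.57, 2.57, 3.14, 3.14, 3.14, 3.14, 3.14].

### API

Orientations are given as [roll, pitch, yaw] about the fixed x, y, z axes, in that order (R = Rz(yaw) Ry(pitch) Rx(roll)).
In Python, from cell import sensors, get_image, camera_params, order gives the robot as it stands.
- The arm moves only by the shell command python3 -m inch 'ROWS' [OPENING]. ROWS is JSON, a list that holds one entry, the list of rows, each a list of 4 numbers: the shift along the tool's x, y, z in cm, then the turn about the tool's z in degrees. A call has 1 to 8 rows; each row is the pose to reach, as a shift and turn from the pose commanded when the call began, along the tool's axes at that moment; what a row does not reach only later rows make up. A row lasts 1/12 s, in which the tool goes at most 41.7 mm and 7.16 degrees, less where a joint would pass 70% of its speed; a pose out of reach is approached as far as the arm can. A call with a gripper value outside its range is refused whole. OPENING is the finger opening in cm, from 0 to 8.54, set as the call begins (- or left out, the last holds). The fingers move at their own pace and stop on an object; the grip force is fixed at half the most. Time passes only in rows, so rows that repeat a pose let the fingers close. It gives the time, the measured TCP pose, the force, the opening and the grip force at its end, in the units of the state.
- sensors.read_state(): the state, without advancing time (a new reading comes with each control period).
- get_image(name): name is "scene" or "top" or "wrist"; returns the picture (480x640x3 uint8, blue, green, red); there is no depth.
- camera_params(name): a dict with "mtx" (3x3 intrinsics, pixels), "rvec" (rotation vector, rad) and "tvec" (3), from world to camera coordinates, as OpenCV has them. Camera axes: x right, y down, z forward; pixel columns grow to the right and rows downward; lengths in mm; the calibration is good to about 2 mm. A picture is of the moment at which its call begins: read the wrist's pose just before it. camera_params takes no time and is no camera call; for the wrist camera it gives the pose at the moment of the call.
- order.finish_job(): hands the job in; it is judged then, once.
The state is a dict: "clock": time; "qpos": joint angles; "qd": joint speeds; "tau": joint torques, N m; "eef_pos": TCP position; "tool_rot": TCP orientation; "force": force on the tool from outside, world axes, zero at the start; "torque": the same for the moment, N m; "width": finger opening in mm; "gripper_force": force on a finger pad.
Only numpy, scipy, OpenCV 4.12 (cv2) and the standard library are available. Lean on these libraries where they do the work, as an engineer would, in place of code of your own. Each camera call takes 0.05 s, during which the arm holds its last target. There are 200 camera calls.

## Working session

There is one attempt and no reset: what is moved stays moved. The work goes in short steps, Python scripts to look and compute and a shell command to move; the robot and the scene stay as the last step left them, time stands still between calls to the robot, and variables do not carry over. Pictures are saved under pics/ and viewed, at most 10 in all, crops included, and the job is handed in when it is done.

```bash
mkdir -p pics; ls; cat > h.py <<'E'
import numpy as np, cv2
from cell import sensors, get_image, camera_params, order
def cam(n):
    p=camera_params(n); R=cv2.Rodrigues(np.array(p["rvec"],float))[0]
    return np.array(p["mtx"],float),R,np.array(p["tvec"],float).ravel()
def ray(c,uv):
    K,R,t=c; d=R.T@np.linalg.inv(K)@np.array([uv[0],uv[1],1.]); return -R.T@t,d/np.linalg.norm(d)
def onz(c,uv,z):
    o,d=ray(c,uv); return o+d*(z-o[2])/d[2]
def proj(c,P):
    K,R,t=c; q=K@(R@np.array(P,float)+t); return q[:2]/q[2]
def tri(obs):
    A=np.zeros((3,3));b=np.zeros(3)
    for c,uv in obs:
        o,d=ray(c,uv);M=np.eye(3)-np.outer(d,d);A+=M;b+=M@o
    return np.linalg.solve(A,b)
E
python3 - <<'E'
from h import *
print(sensors.read_state())
a=get_image("top");b=get_image("scene")
cv2.imwrite("pics/top.png",a);cv2.imwrite("pics/scene.png",b)
for n in("top","scene","wrist"):
    c=cam(n);print(n,(-c[1].T@c[2]).round(),c[0].round().tolist())
E
```

```text
pics
{'clock': 0.0, 'qpos': array([-1.40076961,  0.62936783,  0.0384299 ,  1.5183845 , -0.02699515,
        0.99632171, -0.01999172]), 'qd': array([-1.17607818e-03, -6.12169554e-04, -6.62340897e-04,  1.21298535e-03,
        1.01713260e-05, -1.99730008e-04,  6.20974985e-04]), 'tau': array([ 2.21580317e-04, -5.63388956e+01,  1.22586932e+00, -1.93439215e+01,
        1.09137470e-02,  1.06904531e-02,  8.34723490e-08]), 'eef_pos': array([151.68687096, 631.38955946, 230.36955444]), 'tool_rot': array([-3.13962912e+00,  2.45850980e-05,  2.90578625e+00]), 'force': array([ 0.28991026,  0.3303517 , -0.2996899 ]), 'torque': array([ 0.03310581, -0.02703959,  0.00526893]), 'gripper_force': 0.0, 'width': 85.17140602781014}
top [ 341.  122. 1350.] [[572.0, 0.0, 314.0], [0.0, 572.0, 240.0], [0.0, 0.0, 1.0]]
scene [   2. 1379.  822.] [[624.0, 0.0, 319.0], [0.0, 624.0, 231.0], [0.0, 0.0, 1.0]]
wrist [ 88. 646. 373.] [[389.0, 0.0, 318.0], [0.0, 389.0, 237.0], [0.0, 0.0, 1.0]]
```

View pics/top.png

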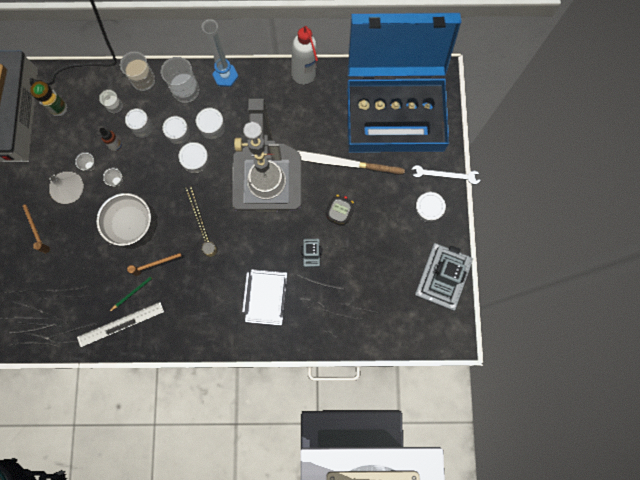

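View pics/scene.png

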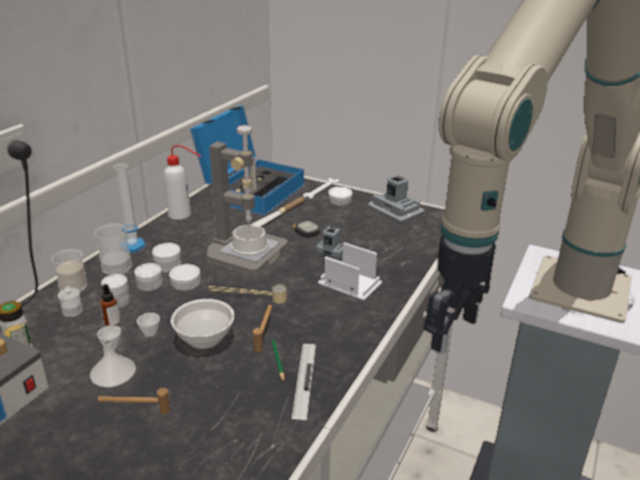

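Top view: pack candidates are the one in the dock at (452,270) in top / (397,188) in scene, and a smaller loose look-alike at (312,250) top / (330,238) scene. I choose the larger, in the grey dock. The cradle is at (265,297), the stopwatch at (340,208), the tin at (431,206), and a mallet at (155,262).

```bash
python3 - <<'E'
from h import *
c=cam("top")
for n,uv,z in[("pack",(453,270),96),("dock",(445,276),30),("cradle",(265,297),6),("decoy",(312,250),40),("watch",(340,208),15),("tin",(431,206),30),("corner",(482,362),0),("microscope",(267,150),100)]:
    print(n,onz(c,uv,z).round())
a=cv2.imread("pics/top.png")
x=np.hstack([cv2.resize(a[235:315,405:485],(400,400),interpolation=cv2.INTER_CUBIC),cv2.resize(a[230:330,230:330],(400,400),interpolation=cv2.INTER_CUBIC)])
cv2.imwrite("pics/crop.png",x)
s=sensors.read_state(); R=cv2.Rodrigues(np.array([0,0,s['tool_rot'][2]]))[0]@np.diag([1,-1,-1]);print(R.round(3))
w=cam("wrist");print((R.T@(-w[1].T@w[2]-s['eef_pos'])).round(1), (R.T@w[1].T).round(2))
E
```

```text
pack [ 537. -182.   96.]
dock [ 533. -179.   30.]
cradle [491. 242.   6.]
decoy [596. 130.  40.]
watch [703.  62.  15.]
tin [ 702. -155.   30.]
corner [ 337. -260.    0.]
microscope [820. 232. 100.]
[[-0.972  0.234  0.   ]
 [ 0.234  0.972  0.   ]
 [ 0.     0.    -1.   ]]
[  65.    -0.7 -142.6] [[ 0.   -0.97 -0.26]
 [ 1.    0.   -0.  ]
 [ 0.   -0.26  0.97]]
```

View pics/crop.png

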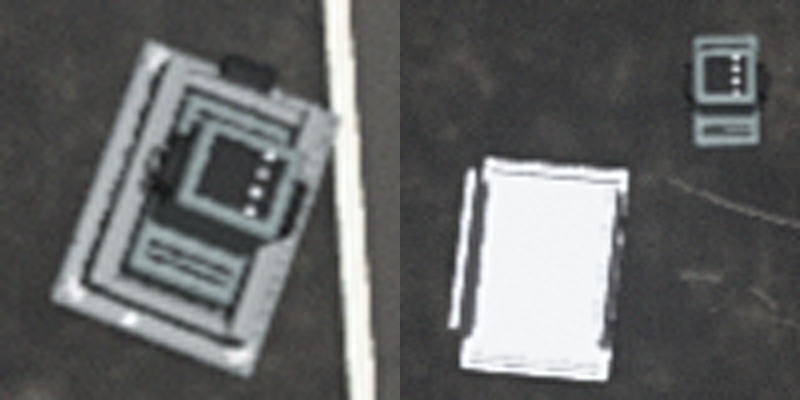

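Crop, left: the dock at ~(200,210) holds the pack with the tower at (240,180), its black buttons on the left and right, and its long axis at yaw about -20°. Right: the cradle at (545,270), yaw about -7°, and the small decoy at (725,90). The dock pack is confirmed as the choice. I'm going over the cradle first, since it is on the way.

```bash
python3 -m inch '[[[-42,-34,0,0],[-42,-34,0,0],[-42,-34,0,0],[-42,-34,0,0],[-42,-34,0,0],[-42,-34,0,0],[-42,-34,0,0],[-42,-34,0,0]]]'; python3 -m inch '[[[-16,-13.5,0,0],[-16,-13.5,0,0],[-16,-13.5,0,0],[-16,-13.5,0,0],[-16,-13.5,0,0],[-16,-13.5,0,0],[-16,-13.5,0,0],[-16,-13.5,0,0]]]'
```

```text
clock: 0.77
eef_pos: [355.4, 365.6, 231.1]
tool_rot: [-3.141, -0.0, 2.906]
force: [-0.2, 0.4, 0.3]
width: 85.5
gripper_force: 0.0
clock: 1.43
eef_pos: [478.2, 199.2, 231.0]
tool_rot: [3.142, -0.001, 2.905]
force: [0.3, 0.3, 0.4]
width: 85.1
gripper_force: 0.0
```

```bash
cat >> h.py <<'E'
import pickle
def snap(n,name="wrist"):
    c=cam(name);im=get_image(name);cv2.imwrite(f"pics/{n}.png",im);pickle.dump(c,open(f"pics/{n}.pkl","wb"));return c,im
def load(n): return pickle.load(open(f"pics/{n}.pkl","rb")),cv2.imread(f"pics/{n}.png")
E
python3 -c "from h import *;snap('c1')"
python3 -m inch '[[[1,-12,0,0],[1,-12,0,0],[1,-12,0,0],[1,-12,0,0],[1,-12,0,0]]]'
python3 - <<'E'
from h import *
snap('c2')
a=load('c1')[1];b=load('c2')[1]
x=cv2.resize(np.hstack([a,b]),(800,300),interpolation=cv2.INTER_AREA);cv2.imwrite("pics/c12.png",x)
E
```

```text
clock: 1.9
eef_pos: [440.0, 84.5, 231.5]
tool_rot: [3.141, -0.0, 2.905]
force: [0.4, 0.2, 0.5]
width: 85.5
gripper_force: 0.0
```

View pics/c12.png

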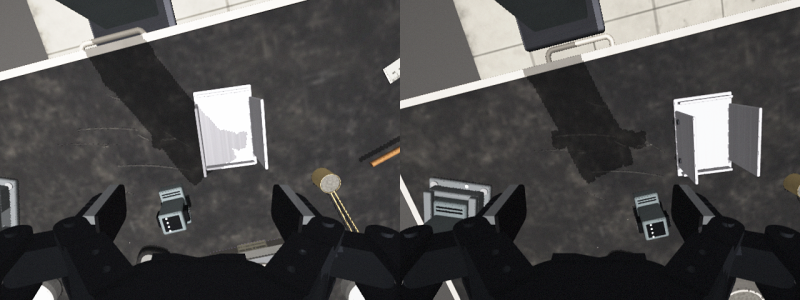

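Wrist pair: the cradle is at (230,130) in the left picture and (715,140) in the right one, with the two cheeks standing. I'm zooming in to pick its corners.

```bash
python3 - <<'E'
from h import *
a=load('c1')[1][125:295,295:445];b=load('c2')[1][135:305,430:590]
x=np.hstack([cv2.resize(a,None,fx=2.58,fy=2.58*1,interpolation=cv2.INTER_CUBIC),cv2.resize(b,None,fx=2.58,fy=2.58,interpolation=cv2.INTER_CUBIC)])
print(x.shape);cv2.imwrite("pics/cc.png",x)
E
```

```text
(439, 800, 3)
```

View pics/cc.png

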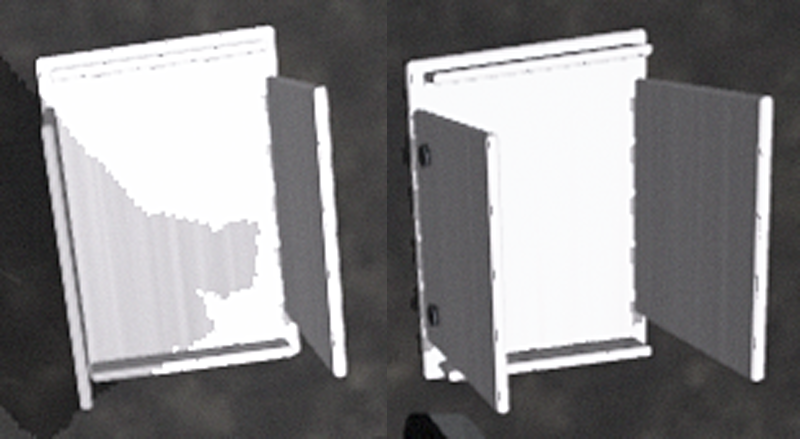

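Left: cheek top strips run (48,112)-(86,408) and (321,88)-(340,376). Right: (492,136)-(503,410) and (766,97)-(757,379). Plate corners: left (40,60),(272,28); right (410,63),(645,32).

```bash
python3 - <<'E'
from h import *
c1,c2=load('c1')[0],load('c2')[0]
f1=lambda p:(295+p[0]/2.58,125+p[1]/2.58)
f2=lambda p:(430+(p[0]-387)/2.58,135+p[1]/2.58)
P={}
for n,a,b in[("LN",(48,112),(492,136)),("LF",(86,408),(503,410)),("RN",(321,88),(766,97)),("RF",(340,376),(757,379)),("pTL",(40,60),(410,63)),("pTR",(272,28),(645,32))]:
    P[n]=tri([(c1,f1(a)),(c2,f2(b))]);print(n,P[n].round(1))
L=(P["LN"]+P["LF"])/2;Rr=(P["RN"]+P["RF"])/2
print("centre",((L+Rr)/2).round(1),"sep",np.linalg.norm((L-Rr)[:2]))
for a,b in(("LN","LF"),("RN","RF")):
    d=P[b]-P[a];print(np.degrees(np.arctan2(d[1],d[0])),np.linalg.norm(d))
d=Rr-L;print("perp",np.degrees(np.arctan2(d[1],d[0]))-90)
d=P["pTR"]-P["pTL"];print("plate",np.degrees(np.arctan2(d[1],d[0]))-90)
s=sensors.read_state();print(s['eef_pos'],s['tool_rot'])
E
```

```text
LN [441.3 203.8  77.5]
LF [531.3 194.5  78. ]
RN [451.1 283.5  76.2]
RF [539.7 274.1  77.4]
pTL [426.6 203.8   3. ]
pTR [435.1 286.6   5.7]
centre [490.9 239.   77.3] sep 80.21025397712883
-5.882229292191882 90.51451217057249
-6.031399151933388 89.12089328313847
perp -6.545005580181538
plate -5.827604769638157
[440.77918963  86.12661742 231.55780335] [3.14040568e+00 2.72517149e-04 2.90758696e+00]
```

```bash
python3 -m inch '[[[-17,-16,0,6.5],[-17,-16,0,6.5],[-17,-16,0,6.5],[-17,-16,0,6.5],[-17,-16,0,6.5],[-17,-16,0,6.5],[-17,-16,0,6.5],[-17,-16,0,6.5]]]'
python3 -c "from h import *;snap('d1')"
python3 -m inch '[[[-3,-9,0,0],[-3,-9,0,0],[-3,-9,0,0],[-3,-9,0,0],[-3,-9,0,0]]]'
python3 - <<'E'
from h import *
snap('d2')
P=[535,-181,60]
o=[]
for n in('d1','d2'):
    c,im=load(n);u,v=proj(c,P).round().astype(int);print(n,u,v)
    u0=max(0,min(u-100,440));v0=max(0,min(v-100,280));print(u0,v0)
    o.append(cv2.resize(im[v0:v0+200,u0:u0+200],(400,400),interpolation=cv2.INTER_CUBIC))
cv2.imwrite("pics/d12.png",np.hstack(o))
E
```

```text
clock: 2.62
eef_pos: [570.2, -109.4, 230.5]
tool_rot: [3.141, -0.0, 2.794]
force: [0.0, 0.7, -0.5]
width: 85.6
gripper_force: 0.0
clock: 3.08
eef_pos: [566.5, -203.4, 231.2]
tool_rot: [3.14, -0.001, 2.794]
force: [-0.1, 0.1, -0.7]
width: 85.5
gripper_force: 0.0
d1 221 204
121 104
d2 331 169
231 69
```

View pics/d12.png

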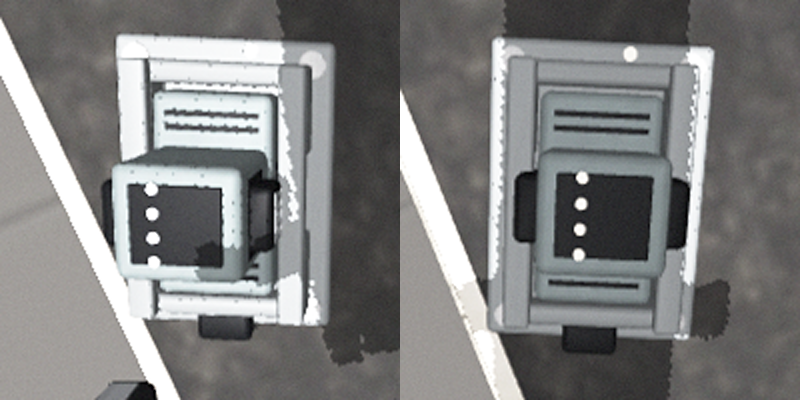

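Left (d1): the tower top spans (113,165)-(246,280), with the foot's near edge (155,95)-(275,92). Right (d2): the tower spans (538,151)-(669,275), the foot (541,92),(661,92),(653,302),(535,302), and the buttons are at (525,207) and (678,214). The dock tray corners are (493,40),(713,47),(686,336),(491,328).

```bash
python3 - <<'E'
from h import *
c1,c2=load('d1')[0],load('d2')[0]
f1=lambda p:(121+p[0]/2,104+p[1]/2)
f2=lambda p:(231+(p[0]-400)/2,69+p[1]/2)
ang=lambda d:np.degrees(np.arctan2(d[1],d[0]))
P={}
for n,a,b in[("TL",(114,166),(540,152)),("TR",(247,165),(671,153)),("BL",(112,277),(536,272)),("BR",(244,280),(666,276)),("dotN",(151,188),(582,177)),("dotF",(153,262),(578,255)),("footL",(155,95),(541,92)),("footR",(275,92),(661,92))]:
    P[n]=tri([(c1,f1(a)),(c2,f2(b))]);print(n,P[n].round(1))
print("tower",sum(P[k] for k in("TL","TR","BL","BR"))/4)
print(ang(P["BL"]-P["TL"]),ang(P["BR"]-P["TR"]),ang(P["TR"]-P["TL"])-90,ang(P["BR"]-P["BL"])-90,ang(P["dotF"]-P["dotN"]))
F=[onz(c2,f2(p),36) for p in((541,92),(661,92),(653,302),(535,302))]
print("foot@36",np.mean(F,0).round(1),ang(F[3]-F[0]),ang(F[2]-F[1]),ang(F[1]-F[0])-90)
D=[onz(c2,f2(p),10) for p in((493,40),(713,47),(688,336),(491,328))]
B=[onz(c2,f2(p),68)for p in((515,205),(687,213))];print("btn",B,np.mean(B,0))
print(ang(D[1]-D[0])-90)
s=sensors.read_state();print(s['eef_pos'],np.degrees(s['tool_rot']))
E
```

```text
TL [ 509.6 -195.9   92.2]
TR [ 526.1 -151.9   86.1]
BL [ 547.3 -211.6   98.8]
BR [ 565.8 -167.9   93.6]
dotN [ 521.9 -184.8   97.5]
dotF [ 547.1 -195.4   97.8]
footL [ 487.8 -189.8   30.6]
footR [ 504.6 -141.6   25.1]
tower [ 537.21515181 -181.81118038   92.65017361]
-22.598048042091254 -22.03346338415014 -20.514653976253967 -22.9793899024814 -22.773393307660413
foot@36 [ 537.2 -182.5   36. ] -22.232306218748672 -20.519639274675722 -19.89888183919345
btn [array([ 524.8718007 , -213.22112177,   68.        ]), array([ 550.64730447, -151.14705615,   68.        ])] [ 537.75955259 -182.18408896   68.        ]
-21.607909768727282
[ 566.75327517 -202.2627963   231.14164986] [ 1.79881040e+02 -5.49993730e-02  1.60181667e+02]
```

```bash
python3 -m inch '[[[3.5,0.9,0,2],[3.5,0.9,0,2],[3.5,0.9,4,2],[3.5,0.9,8,2],[3.5,0.9,10,2],[3.5,0.9,10,2]]]'
python3 - <<'E'
from h import *
snap('e1');s=sensors.read_state();print(s['eef_pos'],np.degrees(s['tool_rot'])[2])
y=np.radians(158);d=np.array([537.4,-182])-s['eef_pos'][:2];print("tool mm",d@[np.cos(y),np.sin(y)],d@[np.sin(y),-np.cos(y)])
E
```

```text
clock: 3.63
eef_pos: [533.5, -180.5, 127.2]
tool_rot: [3.141, -0.01, 2.762]
force: [-0.3, -0.4, 0.1]
width: 85.7
gripper_force: 0.0
[ 535.28913298 -181.67070574  129.61661029] 158.21009124913977
tool mm -2.0805176173668314 0.4854283814544877
```

View pics/e1.png

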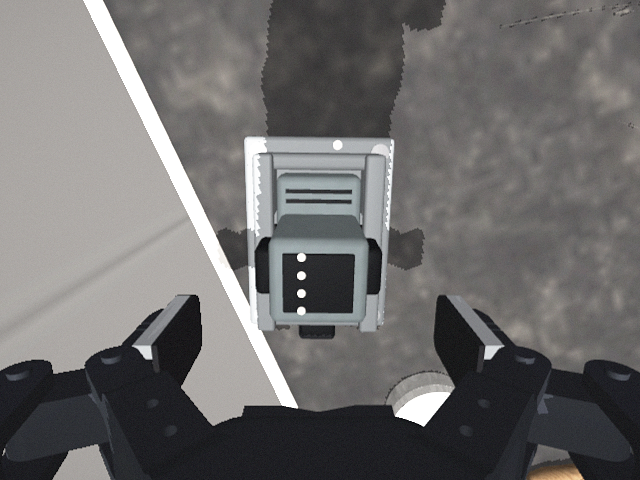

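The tower is centred between the fingers (x≈319 px) and square to them. Going down and squeezing.

```bash
python3 -m inch '[[[-0.2,0,3,0],[-0.2,0,6,0],[-0.2,0,8,0],[-0.2,0,8.5,0],[-0.2,0,8.5,0],[-0.2,0,8.5,0]]]'
python3 -m inch '[[[0,0,0,0],[0,0,0,0],[0,0,0,0],[0,0,0,0],[0,0,0,0],[0,0,0,0],[0,0,0,0],[0,0,0,0]]]' 4.5
```

```text
clock: 4.18
eef_pos: [539.9, -185.6, 48.1]
tool_rot: [3.141, 0.003, 2.758]
force: [-0.0, -0.1, 0.1]
width: 85.7
gripper_force: 0.0
clock: 4.85
eef_pos: [540.9, -184.5, 49.8]
tool_rot: [3.139, 0.005, 2.758]
force: [-1.5, 5.3, 19.0]
width: 47.4
gripper_force: 61.2
```

```bash
python3 - <<'E'
from h import *
c,im=snap('e2');cs,sc=snap('s2',"scene")
x=np.hstack([im[180:480,110:510],cv2.resize(sc[160:235,350:450],(400,300),interpolation=cv2.INTER_CUBIC)])
cv2.imwrite("pics/e2c.png",x);s=sensors.read_state();print(s['eef_pos'],s['width'],s['force'])
E
```

```text
[ 540.94848035 -184.52014849   49.78881648] 47.62572071700974 [-0.72283675  5.47824082 18.69760027]
```

View pics/e2c.png

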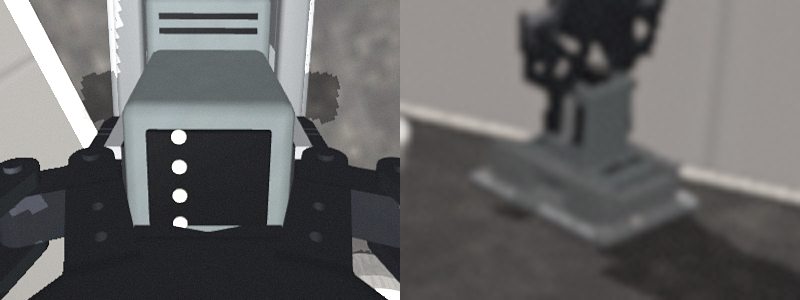

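The fingers sit on both sides of the tower at the buttons, and the pack stands straight in the dock. I'll lift gently and check the force.

```bash
python3 -m inch '[[[0,0,-0.2,0],[0,0,-0.4,0],[0,0,-0.6,0],[0,0,-0.8,0],[0,0,-0.8,0]]]'
```

```text
clock: 5.37
eef_pos: [538.5, -184.4, 54.1]
tool_rot: [3.14, -0.001, 2.758]
force: [2.4, 4.5, -4.1]
width: 47.7
gripper_force: 63.3
```

```bash
python3 -m inch '[[[0,0,-0.5,0],[0,0,-1,0],[0,0,-2,0],[0,0,-3,0],[0,0,-3,0]]]'; python3 -c "
from h import *
c,im=snap('e3');cs,sc=snap('s3','scene');cv2.imwrite('pics/e3c.png',np.hstack([im[180:480,110:510],cv2.resize(sc[145:235,340:460],(400,300),interpolation=cv2.INTER_CUBIC)]))"
```

```text
clock: 5.78
eef_pos: [538.3, -187.1, 85.5]
tool_rot: [-3.14, 0.001, 2.757]
force: [0.2, 0.2, -4.7]
width: 47.4
gripper_force: 63.6
```

View pics/e3c.png

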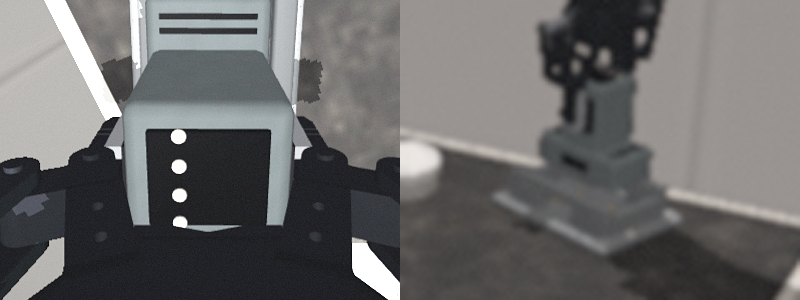

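The pack is out of the dock, hanging straight in the grip (right half: gap between pack and dock). Next I lift a little more and carry it to the bare spot near (500,0).

```bash
python3 -m inch '[[[0,0,-1,0],[0,0,-2,0],[1,1.5,-3,-2],[2,3,-3,-4],[3.2,5,-3,-6],[4.5,7,-3,-8],[5.5,8.5,-3,-8],[5.5,8.5,-3,-8]]]'
python3 -m inch '[[[1,1,0,-2],[2.5,3,0,-4],[3.5,5,0,-6],[4.5,6.5,0,-8],[5.2,7.5,0,-8],[5.2,7.5,0,-8]]]'
python3 -c "
from h import *
s=sensors.read_state();print(s['eef_pos'],s['qpos'].round(2),s['width'],s['force'],np.degrees(s['tool_rot']))"
```

```text
clock: 6.55
eef_pos: [517.5, -79.7, 114.1]
tool_rot: [3.138, -0.004, 2.905]
force: [-0.6, 1.2, -5.4]
width: 47.4
gripper_force: 63.8
clock: 7.05
eef_pos: [484.8, 2.6, 114.2]
tool_rot: [3.14, -0.003, 3.043]
force: [0.3, 0.3, -5.4]
width: 47.3
gripper_force: 63.8
[484.83618308   2.59827303 114.24444118] [-0.1   0.58  0.06  2.08 -0.08  0.48  1.49] 47.26053755927008 [ 0.28327184  0.30288234 -5.35693525] [ 1.79901147e+02 -1.46921203e-01  1.74345830e+02]
```

```bash
python3 -m inch '[[[0,0,2,0],[0,0,4,0],[0,0,5.5,0],[0,0,6.3,0],[0,0,6.7,0],[0,0,6.9,0],[0,0,7,0],[0,0,7,0]]]'
python3 -m inch '[[[0,0,0.1,0],[0,0,0.2,0],[0,0,0.3,0],[0,0,0.3,0],[0,0,0.3,0]]]'
```

```text
clock: 7.72
eef_pos: [487.4, -1.2, 44.8]
tool_rot: [3.142, 0.001, 3.037]
force: [-0.8, -0.8, -5.4]
width: 47.6
gripper_force: 63.8
clock: 8.13
eef_pos: [487.2, -1.1, 41.9]
tool_rot: [3.141, 0.001, 3.037]
force: [-1.6, -0.1, 4.4]
width: 47.4
gripper_force: 64.8
```

```bash
python3 -m inch '[[[0,0,0,0],[0,0,0,0],[0,0,0,0],[0,0,0,0],[0,0,0,0],[0,0,0,0],[0,0,0,0],[0,0,0,0]]]' 8.54
python3 -m inch '[[[0,0,-2,0],[0,0,-5,0],[0,0,-9,0],[0,0,-10,0],[-4,-4,-10,0],[-5,-4,-10,0],[-5,-4,-10,0]]]'
python3 - <<'E'
from h import *
snap('f1');s=sensors.read_state();print(s['eef_pos'],s['qpos'].round(2))
E
python3 -m inch '[[[0,3,0,0],[0,6,0,0],[0,8,0,0],[0,8,0,0],[0,8,0,0]]]'
python3 - <<'E'
from h import *
snap('f2')
o=[]
for n in('f1','f2'):
    c,im=load(n);u,v=proj(c,[487,-1,60]).round().astype(int)
    u0=max(0,min(u-100,440));v0=max(0,min(v-100,280));print(n,u0,v0)
    o.append(cv2.resize(im[v0:v0+200,u0:u0+200],(400,400),interpolation=cv2.INTER_CUBIC))
cv2.imwrite("pics/f12.png",np.hstack(o))
E
```

```text
clock: 8.8
eef_pos: [487.0, -1.1, 41.3]
tool_rot: [3.142, 0.0, 3.037]
force: [-0.3, -0.3, 0.1]
width: 85.8
gripper_force: 0.0
clock: 9.38
eef_pos: [537.1, -50.2, 142.4]
tool_rot: [-3.14, 0.007, 3.032]
force: [0.7, -0.3, -0.9]
width: 85.5
gripper_force: 0.0
[534.37655953 -48.16862738 141.63054576] [-0.01  0.59  0.07  1.93 -0.07  0.62  1.56]
clock: 9.85
eef_pos: [539.7, 35.6, 140.9]
tool_rot: [3.141, -0.002, 3.041]
force: [-0.3, -0.9, -0.1]
width: 85.4
gripper_force: 0.0
f1 297 50
f2 146 63
```

View pics/f12.png

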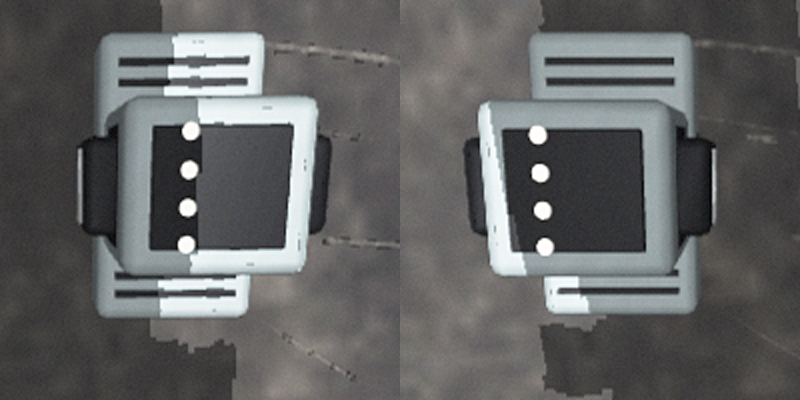

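The pack stands upright with its buttons sprung out. f1: tower (119,99),(317,98),(304,273),(117,272). f2: (479,103),(672,102),(670,274),(492,275). Dots (191,131)-(186,245) and (538,135)-(545,247).

```bash
python3 - <<'E'
from h import *
c1,c2=load('f1')[0],load('f2')[0]
f1=lambda p:(297+p[0]/2,50+p[1]/2)
f2=lambda p:(146+(p[0]-400)/2,63+p[1]/2)
ang=lambda d:np.degrees(np.arctan2(d[1],d[0]))
P={}
for n,a,b in[("TL",(119,99),(479,103)),("TR",(317,98),(672,102)),("BL",(117,272),(492,275)),("BR",(304,273),(670,274)),("dotN",(191,131),(538,135)),("dotF",(186,245),(545,247)),("lTR",(297,123),(645,129)),("lBR",(289,250),(646,251)),("fTL",(100,35),(530,33)),("fTR",(265,34),(695,34)),("fBL",(96,315),(546,313)),("fBR",(248,315),(694,313))]:
    P[n]=tri([(c1,f1(a)),(c2,f2(b))]);print(n,P[n].round(1))
for k in(("TL","TR","BL","BR"),("fTL","fTR","fBL","fBR"),("dotN","dotF","lTR","lBR")):
    a,b,c,d=[P[i] for i in k];
    if k[0]=="dotN": print(ang(b-a),ang(d-c),np.mean([a,b,c,d],0).round(1));continue
    print(np.mean([a,b,c,d],0).round(1),ang(c-a),ang(d-b),ang(b-a)-90,ang(d-c)-90)
for n,f,c,q in(("f1",f1,c1,((100,35),(265,34),(248,315),(96,315))),("f2",f2,c2,((530,33),(695,34),(694,313),(546,313)))):
    print(n,np.mean([onz(c,f(p),28) for p in q],0))
s=sensors.read_state();print(s['eef_pos'],np.degrees(s['tool_rot']))
E
```

```text
TL [459.3 -23.4  80.6]
TR [464.2  24.7  82.6]
BL [501.9 -27.6  82. ]
BR [506.1  19.3  86.9]
dotN [468.8  -7.8  89.6]
dotF [495.6 -10.6  89.6]
lTR [469.8  17.9  88.3]
lBR [499.3  14.5  90.7]
fTL [436.  -22.   22.7]
fTR [441.3  29.4  21.8]
fBL [524.4 -31.3  24.4]
fBR [529.   19.1  28. ]
[482.9  -1.8  83. ] -5.590235942503063 -7.2910144056168 -5.873449014020181 -5.089441124415217
[482.7  -1.2  24.2] -6.034289499776681 -6.665131141609347 -5.872387604181057 -5.167403786173523
-5.946485523573884 -6.519392031226393 [483.4   3.5  89.6]
f1 [482.78102104  -1.79400551  28.        ]
f2 [482.98642978  -0.5765717   28.        ]
[539.77839394  33.83844058 140.98452786] [-1.79971874e+02 -8.81929834e-02  1.74070915e+02]
```

```bash
python3 -m inch '[[[3,-2,0,7],[5.3,-4.1,0,14],[5.3,-4.1,0,21],[5.3,-4.1,0,28],[5.3,-4.1,0,35],[5.3,-4.1,0,42],[5.3,-4.1,0,49],[5.3,-4.1,0,56]]]'
python3 -m inch '[[[0,0,0,7],[0,0,0,14],[0,0,0,21],[0,0,0,28],[0,0,0,34],[0,0,0,34],[0,0,0,34]]]'
python3 - <<'E'
from h import *
s=sensors.read_state();print(s['eef_pos'],np.degrees(s['tool_rot']),s['qpos'].round(2))
y=s['tool_rot'][2];d=np.array([483,-1.3])-s['eef_pos'][:2];print("tool mm",d@[np.cos(y),np.sin(y)],d@[np.sin(y),-np.cos(y)])
E
```

```text
clock: 10.57
eef_pos: [483.1, -3.2, 141.4]
tool_rot: [-3.141, 0.0, 2.051]
force: [0.3, 0.5, 0.2]
width: 85.4
gripper_force: 0.0
clock: 11.15
eef_pos: [483.3, -2.7, 141.2]
tool_rot: [-3.141, 0.001, 1.467]
force: [-0.0, 0.4, -0.1]
width: 85.5
gripper_force: 0.0
[483.28101858  -2.6861295  141.24495883] [-1.79963967e+02  4.11474529e-02  8.40629692e+01] [-0.41  0.59  0.53  2.07 -0.51  0.61  0.37]
tool mm 1.3496272771765268 -0.4228861023804924
```

```bash
python3 -m inch '[[[0.1,0,3,0],[0.1,0,6,0],[0.1,0,8,0],[0.1,0,9.2,0],[0.1,0,9.5,0],[0.1,0,9.5,0],[0.1,0,9.5,0]]]'
python3 -m inch '[[[0,0,0,0],[0,0,0,0],[0,0,0,0],[0,0,0,0],[0,0,0,0],[0,0,0,0],[0,0,0,0],[0,0,0,0]]]' 3.6
```

```text
clock: 11.73
eef_pos: [484.2, -1.3, 46.8]
tool_rot: [3.141, -0.0, 1.466]
force: [-0.1, 0.8, 0.6]
width: 85.6
gripper_force: 0.0
clock: 12.4
eef_pos: [483.9, -0.5, 47.1]
tool_rot: [3.141, -0.001, 1.466]
force: [-1.6, 0.2, 6.3]
width: 43.1
gripper_force: 62.7
```

```bash
python3 -m inch '[[[0,0,-1,0],[0,0,-3,0],[0,0,-6,0],[0,0,-9,0],[0,0,-11,0],[2,-0.2,-12,0],[4,-0.3,-12,0],[4,-0.3,-12,0]]]'
python3 -m inch '[[[2,-0.2,0,0],[4.5,-0.3,0,0],[7.5,-0.5,0,0],[10.5,-0.8,0,0],[13.5,-1,0,0],[16,-1.2,0,0],[18,-1.4,0,0],[19,-1.5,0,0]]]'
python3 -m inch '[[[0.9,0,0,0],[0.9,0,0,0],[0.9,0,0,0],[0.9,0,0,0]]]'
python3 - <<'E'
from h import *
s=sensors.read_state();print(s['eef_pos'],np.degrees(s['tool_rot']),s['force'],s['width'])
y=s['tool_rot'][2];d=np.array([491.3,239.6])-s['eef_pos'][:2];print("tool mm",d@[np.cos(y),np.sin(y)],d@[np.sin(y),-np.cos(y)])
E
```

```text
clock: 13.07
eef_pos: [484.9, 44.4, 167.0]
tool_rot: [-3.141, -0.004, 1.472]
force: [-0.0, 0.8, -5.3]
width: 43.4
gripper_force: 62.8
clock: 13.73
eef_pos: [488.7, 233.6, 165.8]
tool_rot: [-3.14, -0.001, 1.471]
force: [0.3, -0.3, -5.7]
width: 43.6
gripper_force: 62.7
clock: 14.07
eef_pos: [491.2, 236.8, 166.4]
tool_rot: [-3.142, 0.001, 1.463]
force: [0.6, 0.3, -5.3]
width: 43.3
gripper_force: 62.7
[491.16209927 236.77432899 166.40292939] [-1.79995048e+02  7.01347486e-02  8.38521057e+01] [ 0.6015217   0.29183174 -5.33509631] 43.320875302755766
tool mm 2.8241884327311952 -0.16550820943979594
```

```bash
python3 -m inch '[[[0.3,0,1,0],[0.3,0,2.5,0],[0.3,0,3.3,0],[0.3,0,3.5,0],[0.3,0,3.5,0],[0.3,0,3.5,0]]]'
python3 - <<'E'
from h import *
s=sensors.read_state();print(s['eef_pos'],np.degrees(s['tool_rot']))
# check the pack's grey edge points against cheeks in the wrist view: cheek tops expected vs seen
c,im=snap('g1');g=cv2.cvtColor(im,cv2.COLOR_BGR2GRAY)
for P in([441.3,203.8,77.5],[451.1,283.5,77.5],[531.3,194.5,77.5],[539.7,274.1,77.5]):print(proj(c,P).round())
E
```

```text
clock: 14.57
eef_pos: [491.7, 241.3, 131.4]
tool_rot: [3.141, 0.0, 1.465]
force: [-0.1, -0.6, -5.7]
width: 43.2
gripper_force: 62.6
[491.72778399 241.33263691 131.3775591 ] [1.79987455e+02 1.15559448e-02 8.39401033e+01]
[234. 331.]
[228. 188.]
[396. 330.]
[404. 188.]
```

```bash
python3 -m inch '[[[-0.1,0,0.5,0],[-0.1,0,1.5,0],[-0.1,0,2.5,0],[-0.1,0,3.5,0],[-0.1,0,4.5,0],[-0.1,0,5,0],[-0.1,0,5,0]]]'
python3 -m inch '[[[0,0,0.8,0],[0,0,1.5,0],[0,0,2,0],[0,0,2.3,0],[0,0,2.5,0],[0,0,2.5,0]]]'
```

```text
clock: 15.2
eef_pos: [490.2, 240.4, 79.6]
tool_rot: [-3.139, 0.002, 1.466]
force: [-0.1, -0.3, -4.5]
width: 43.8
gripper_force: 62.6
clock: 15.7
eef_pos: [491.1, 240.7, 55.9]
tool_rot: [-3.141, 0.0, 1.466]
force: [0.3, 0.1, -4.8]
width: 43.6
gripper_force: 62.7
```

```bash
python3 -m inch '[[[0,0,0.1,0],[0,0,0.2,0],[0,0,0.3,0],[0,0,0.3,0],[0,0,0.3,0]]]'
```

```text
clock: 16.12
eef_pos: [491.3, 240.8, 53.4]
tool_rot: [3.142, -0.0, 1.466]
force: [0.5, 0.3, -5.1]
width: 43.2
gripper_force: 62.7
```

```bash
python3 -m inch '[[[0,0,0.1,0],[0,0,0.1,0],[0,0,0.1,0]]]'
```

```text
clock: 16.37
eef_pos: [491.4, 240.9, 53.1]
tool_rot: [3.141, -0.001, 1.466]
force: [-2.3, -0.9, 5.8]
width: 43.1
gripper_force: 63.7
```

Contact came at the expected floor height. Letting go and backing off.

```bash
python3 -m inch '[[[0,0,0,0],[0,0,0,0],[0,0,0,0],[0,0,0,0],[0,0,0,0],[0,0,0,0],[0,0,0,0],[0,0,0,0]]]' 8.54
python3 -m inch '[[[0,0,-2,0],[0,0,-5,0],[0,0,-9,0],[0,0,-10,0],[0,0,-10,0],[0,-4,-10,0],[0,-4,-10,0],[0,-4,-10,0]]]'
python3 - <<'E'
from h import *
c1,im1=snap('h1');ct,it=snap('ht','top')
# white dots on the dark label: nearest to expected
for n,c,im in(("w",c1,im1),):
    g=cv2.cvtColor(im,cv2.COLOR_BGR2GRAY)
    q=[onz(c,p,94) for p in()]
    u,v=proj(c,[491,239,94]);print(u,v)
    k,l,st,ce=cv2.connectedComponentsWithStats((g>200).astype('uint8'))
    for i in range(1,k):
        if 15<st[i,4]<200 and np.hypot(*(ce[i]-[u,v]))<90: print(ce[i].round(1),st[i,4],onz(c,ce[i],94).round(1))
# dots in the pack frame from the worktop measurement
yaw=np.radians(-6)
for P in((468.8,-7.8),(495.6,-10.6)):
    d=np.array(P)-[483,-1.3];print("dot on worktop rel",d, "expected", np.array([491,239])+d)
s=sensors.read_state();print(s['eef_pos'])
E
```

```text
clock: 17.03
eef_pos: [491.3, 240.8, 52.2]
tool_rot: [-3.142, 0.0, 1.466]
force: [-0.6, -0.2, -0.5]
width: 85.2
gripper_force: 0.0
clock: 17.7
eef_pos: [448.4, 245.3, 151.1]
tool_rot: [-3.137, 0.001, 1.468]
force: [0.9, -0.2, 0.8]
width: 85.3
gripper_force: 0.0
397.1382133939876 259.7857452551145
[446.6 213.9] 27 [518.  261.6  94. ]
[441.6 260.3] 163 [514.8 236.3  94. ]
[373.  273.2] 33 [477.5 232.7  94. ]
[389.5 273.4] 31 [486.4 231.6  94. ]
[406.2 273.4] 33 [495.5 230.7  94. ]
[423.1 273.4] 30 [504.7 229.8  94. ]
dot on worktop rel [-14.2  -6.5] expected [476.8 232.5]
dot on worktop rel [12.6 -9.3] expected [503.6 229.7]
[451.4992611  245.04171629 151.68901717]
```

```bash
python3 -c "
from h import *
print(order.finish_job())"
```

```text
the job is handed in; nothing more can be done
None
```

The job is handed in at about 18 s: the pack was unclipped, set down upright on the worktop and let go, then stood in the cradle within about 1 mm of its middle by the last wrist-camera check, though the hand-in returned no verdict.

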